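# Scan a carton's side label and a parcel's top label with a stick scanner

## Task

Pick up the stick scanner and scan the orange-edged label on the front of the big carton: point the scanner's red window square at it from about 8 cm and hold it steady for a good second, then set the scanner in its sloping charging dock, window end down, and let go. Take it again by its tail half and scan the orange-edged label on top of the small parcel in the same way, pointing straight down, then put it back in the dock. Scan without touching the boxes, and leave them and everything else on the table where they are.

Things in the scene. Friction and masses are not known exactly. Their poses are not given: they have to be found in the camera images.
- scanner: stick barcode scanner, 165 mm long (x), 30 high (z), 0.15 kg: grey handle 32 mm wide (y) from x = -82 to +33 mm (orange band at the tail), black head 38 mm wide from +33 to +83. Origin: centre of its underside. +x is the beam direction, out of the head, 15 mm above the underside; z is up, out of the side with the orange button. It starts lying flat, button up.
- window (a point): centre of the red window in the scanner's front end, at (83, 0, 15) mm in the scanner's frame, same axes: the beam leaves here along +x
- dock: charging dock fixed to the table: black base plate 150 (x) x 80 (y) x 10 mm. Origin: centre of its underside. +x points to its low, closed end
- cradle: grey sloping cradle of the dock. Its frame is the pose of scanner when seated: origin 68 mm above the table, x slopes 35 degrees down to the closed end, z normal to the floor (floor top z = 0). Stop horns 25 mm high at x = 85, 30 mm apart; cheeks 46 mm apart, flaring to 67 at 30 mm high, at x = 35 to 87. From x = 25 to -65 the floor is a 22 mm wide spine: fingers can straddle handle and spine
- carton: big brown carton, 140 (x) x 201 (y) x 144 mm high, standing at the right rear. Origin: centre of its underside; its -x face, toward the robot, bears the label
- carton_label: white label with black bars and orange edge, 58 mm wide x 38 mm high, on the carton's front face. Origin: its centre, 85 mm above the table; its -x axis points out of the face
- parcel_orange: small brown parcel, 75 (x) x 112 (y) x 47 mm high. Origin: centre of its underside
- orange_label: white label with black bars and orange edge, 38 (x) x 58 (y) mm, at the centre of that parcel's top, 47 mm above the table. Origin: its centre; +z points up out of it
- parcel_green: smaller brown parcel, 55 (x) x 76 (y) x 30 mm high, with a green-edged label on top: not to be scanned. Origin: centre of its underside. It and the orange-labelled parcel may stand in each other's place, left or right of the white foam box
- cutter: blue cutter knife lying flat, 22 x 158 x 16 mm; leave alone
- marker_black: black and white marker lying flat, 17 x 135 x 16 mm; leave alone

How it is judged:
On the way, in this order (a step that is already met when the one before it is completed fails the run):
1. The held scanner's window points at the carton's orange-edged label from 40 to 130 mm, the label's centre within 18 mm of the beam axis both ways, square to it within 17 degrees, steady for 1 s (x of carton_label in the frame of window between 0.04 and 0.13 m and y of carton_label in the frame of window between -0.018 and 0.018 m and z of carton_label in the frame of window between -0.018 and 0.018 m and angle between the x axis of scanner and the x axis of carton_label, either way round below 0.3 rad and linear speed of scanner below 0.03 m/s and angular speed of scanner below 0.25 rad/s and contact force between the fingers and scanner above 0.5 N), for 1 s.
2. The scanner lies in the dock's cradle, window end down, let go (distance between scanner and cradle below 0.015 m and angle between the x axis of scanner and the x axis of cradle, either way round below 0.15 rad and angle between the z axis of scanner and the z axis of cradle, either way round below 0.2 rad and x of window in the frame of cradle above 0.06 m and linear speed of scanner below 0.02 m/s and contact force between the fingers and scanner below 0.05 N), for 0.3 s.
3. The scanner, held by its tail half (grip at least 15 mm behind its middle), points down at the orange-edged label on the small parcel in the same way, steady for 1 s (x of orange_label in the frame of window between 0.04 and 0.13 m and y of orange_label in the frame of window between -0.018 and 0.018 m and z of orange_label in the frame of window between -0.018 and 0.018 m and angle between the x axis of scanner and the z axis of orange_label, either way round below 0.3 rad and linear speed of scanner below 0.03 m/s and angular speed of scanner below 0.25 rad/s and contact force between the fingers and scanner above 0.5 N and x of the grasp point in the frame of scanner below -0.015 m), for 1 s.
At the end, for the whole second after the job is handed in: The scanner rests in the dock's cradle, window end down and button up, within 15 mm and 9 degrees of the seated pose (11 degrees in roll), still and let go; the carton and the small parcel are within 20 mm of where they started (all of step 2 and distance of each of carton, parcel_orange from where it was at the start of the episode below 0.02 m); the robot touches nothing.
It fails at once if the scanner touches the carton or a parcel (contact force between scanner and carton above 1 N or contact force between scanner and parcel_orange above 1 N or contact force between scanner and parcel_green above 1 N).
It fails at once if the carton, a parcel, the cutter or the marker is shifted by more than 25 mm (distance of any of carton, parcel_orange, parcel_green, cutter, marker_black from where it was at the start of the episode above 0.025 m).
It also fails if it takes over 72 s, if anything falls off the work surface, if the arm or the gripper's body presses on something with over 40 N, if the wrist force passes 120 N, or if a joint passes its speed limit or range.

## Robot

A 6-joint arm with a two-finger parallel gripper is mounted at the origin on the work surface; the furniture and walls round the work are solid. World frame = base frame: x ahead of the robot, y to its left, z up, the work surface at z = 0. Lengths are in m, angles in rad, forces in N, time in s.
With the tool pointing down it reaches from about 0.325 to 0.875 m from the base axis. Payload 4.4 kg.
Tool frame: the origin (TCP) lies between the finger pads; the fingertips stand ctrl.finger_overhang ahead of it and the grasp point (between the pads) lies 6 mm ahead of it (ctrl.finger_overhang is the distance from the TCP to the fingertips, in m); z points along the fingers, y is the line along which they close (so a half turn about z gives the same grasp; the last joint's range is limited). The gripper opens to 85 mm and grips with 20 to 120 N. Pads are 22 mm wide; open, the fingers measure 114 mm over their backs; the gripper's body (76 mm by 85 mm) begins 54 mm behind the grasp point. The pads swing forward as they close: fully open they stand 13 mm farther back than shut.
Start: joints at [1.008, 0.207, 1.542, -0, 1.393, -0.15], TCP at [0.23, 0.527, 0.256] pointing down, gripper open.
Joint ranges: [-2.73, 2.73], [-0.86, 2.22], [0.23, 2.46], [-1.11, 4.25], [0.08, 2.63], [-2.82, 2.82]. Speed limits (rad/s): [2.79, 2.79, 3.14, 3.14, 3.14, 3.14].

## Interface

Orientations are given as a unit quaternion [x, y, z, w].
In Python, from plant import ctrl gives the robot as it stands. The module is installed in compiled form; this text tells all that it offers.
- The arm moves only by the tool drive_tool, never from a script. Its argument "rows" is a list of rows, each a list of 7 numbers: the turn, a rotation vector about the tool's x, y, z in rad, then the shift along the tool's x, y, z in cm, then the opening, from 0 (shut) to 1 (fully open). In form: [[wx, wy, wz, dx, dy, dz, fingers], ...]. A call has 1 to 8 rows; each row shifts and turns the commanded pose from where the row before left it, along the tool's axes as they then stand; what a row does not reach is not made up. A row lasts 1/10 s, in which the tool goes at most 50 mm and 8.59 degrees, less where a joint would pass 70% of its speed; a pose out of reach is approached as far as the arm can. A call is refused whole if a number of a shift passes 5 or a number of a turn 0.15, either way. A call with a gripper value outside its range is refused whole. The fingers move at their own pace and stop on an object; "squeeze" is the grip in N (left out, the last holds). Time passes only in rows, so rows that do not move let the fingers close. It gives the time, the measured TCP pose, the force, the opening and the grip force at its end, in the units of the state.
- ctrl.read_state(): the state, without advancing time (a new reading comes with each control period).
- ctrl.get_image(name): name is "side" or "top"; returns a dict with "img" (384x512x3 uint8, red, green, blue), "fx", "fy", "cx", "cy" (pixels), "k1" (the pictures are not rectified: a ray, as slopes to the right and down, at radius r is drawn at 1 + k1 r^2 times it, then the intrinsics apply), "origin" and "rotation" of the camera in the world. Camera axes: x right, y down, z forward; pixel columns grow to the right and rows downward; lengths in m; the calibration is good to about 2 mm. A picture is of the moment at which its call begins. There is no depth.
- ctrl.close_job(): hands the job in; it is judged then, once.
The state is a dict: "time_s": time; "joint_positions": joint angles; "joint_velocities": joint speeds; "tau": joint torques, N m; "eef_pos": TCP position; "orientation": TCP orientation; "ft_force": force on the tool from outside, world axes, zero at the start; "wrist_torque": the same for the moment, N m; "opening": opening from 0.0 (shut) to 1.0 (fully open); "grip_force": force on a finger pad.
Only numpy, scipy, OpenCV 4.12 (cv2) and the standard library are available. Lean on these libraries where they do the work, as an engineer would, in place of code of your own. Each camera call takes 0.05 s, during which the arm holds its last target. There are 200 camera calls.

## Working session

There is one attempt and no reset: what is moved stays moved. The work goes in short steps, Python scripts to look and compute and a tool call to move; the robot and the scene stay as the last step left them, time stands still between calls to the robot, and variables do not carry over. Pictures are saved under pics/ and viewed, at most 10 in all, crops included, and the job is handed in when it is done.

Besides the shell and the picture viewer there is one more tool, called after ">>>" as a command line: name --pt "numbers of a row" for each row, then --argument value for the rest. drive_tool: Moves the arm, as the interface text tells. Its arguments: {"type":"object","properties":{"rows":{"type":"array","items":{"type":"array","items":{"type":"number"}}},"squeeze":{"type":"number"}},"required":["rows"]}

```bash
mkdir -p pics; python3 - <<'E'
from plant import ctrl
import cv2,numpy as np
print(ctrl.read_state(), ctrl.finger_overhang)
for n in ("side","top"):
    d=ctrl.get_image(n); cv2.imwrite(f"pics/{n}0.png",d["img"][:,:,::-1])
    np.savez(f"{n}0.npz",**d)
    print(n,{k:(np.round(v,4).tolist() if k!="img" else 0) for k,v in d.items()})
E
```

```text
{'time_s': 0.0, 'joint_positions': array([ 1.00850306e+00,  2.07425719e-01,  1.54299690e+00,  1.33379139e-05,
        1.39353340e+00, -1.50538186e-01]), 'joint_velocities': array([-1.31438382e-03, -8.69781452e-04,  1.19844121e-03,  8.10168435e-04,
       -1.35322656e-03, -4.05069554e-05]), 'tau': array([ 6.33567106e-04, -3.83030784e+01, -2.91600072e+01, -9.25631412e-05,
        1.03918966e-02,  3.72115032e-07]), 'eef_pos': array([0.22976   , 0.52630678, 0.25510211]), 'orientation': array([ 2.04427262e-01,  9.78881044e-01, -1.10512554e-03, -4.18459391e-04]), 'ft_force': array([ 0.96644127, -0.08828628,  0.26721877]), 'wrist_torque': array([ 0.01726583,  0.02697618, -0.0302198 ]), 'grip_force': 0.0, 'opening': 0.9955310003452031} 0.025
side {'img': 0, 'fx': 357.243, 'fy': 357.243, 'cx': 258.1183, 'cy': 189.8598, 'k1': -0.0655, 'origin': [0.4434, -0.9315, 0.8295], 'rotation': [0.906, -0.0023, 0.0114, -0.4232]}
top {'img': 0, 'fx': 391.6878, 'fy': 391.6878, 'cx': 259.6416, 'cy': 193.3576, 'k1': -0.1126, 'origin': [0.2033, -0.0722, 1.5411], 'rotation': [-0.7035, 0.7051, -0.0629, 0.0634]}
```

View pics/side0.png

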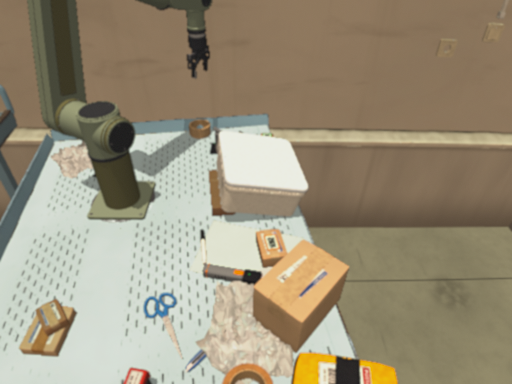

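View pics/top0.png

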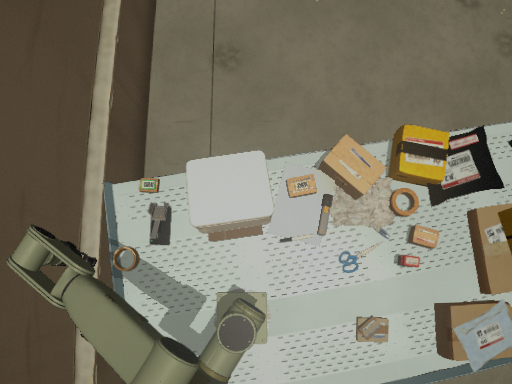

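```bash
python3 - <<'E'
import cv2,numpy as np
t=np.load("top0.npz")["img"][:,:,::-1]; s=np.load("side0.npz")["img"][:,:,::-1]
a=cv2.resize(t[130:260,270:400],None,fx=4.4,fy=4.4,interpolation=cv2.INTER_CUBIC)
b=cv2.resize(t[165:255,130:180],None,fx=4.4,fy=4.4,interpolation=cv2.INTER_CUBIC)
b=cv2.copyMakeBorder(b,0,a.shape[0]-b.shape[0],0,0,cv2.BORDER_CONSTANT)
cv2.imwrite("pics/c1.png",np.hstack([a,b]))
c=cv2.resize(s[220:350,190:370],None,fx=4.4,fy=4.4,interpolation=cv2.INTER_CUBIC)
cv2.imwrite("pics/c2.png",c)
E
```

```text
(no output)
```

View pics/c1.png

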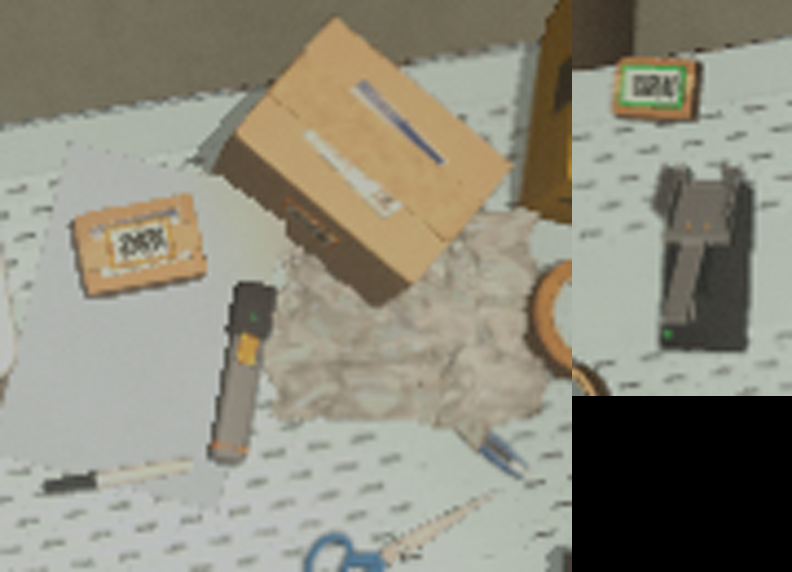

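View pics/c2.png

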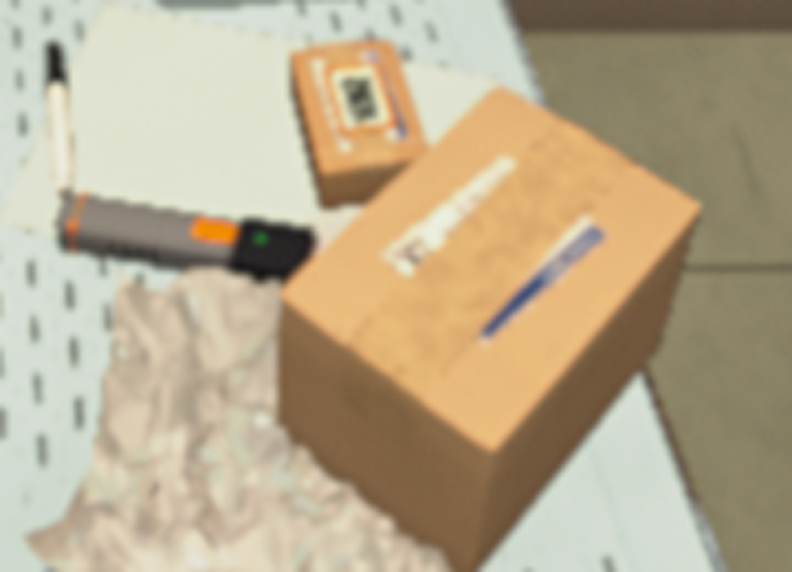

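Top view: scanner from tail (321,234) to head (328,194). The orange-label parcel is at (302,185) and the green one at (148,184), left of the foam box. The dock is at about (160,223), cheeks to the rear; the carton's front label is at about (341,180), facing lower left.

```bash
cat > h.py <<'E'
import numpy as np,cv2
from scipy.spatial.transform import Rotation as R
def cam(d):
    return np.array([[d["fx"],0,d["cx"]],[0,d["fy"],d["cy"]],[0,0,1.]]),np.array([d["k1"],0,0,0.])
def rot(d):
    q=np.array(d["rotation"]); return R.from_quat(q).as_matrix() if q.size==4 else q
def cast(d,uv,z):
    K,D=cam(d); n=cv2.undistortPoints(np.float64(uv).reshape(-1,1,2),K,D).reshape(-1,2)
    r=np.c_[n,np.ones(len(n))]@rot(d).T; o=np.array(d["origin"])
    return o+r*((z-o[2])/r[:,2])[:,None]
def proj(d,P):
    M=rot(d).T; K,D=cam(d)
    return cv2.projectPoints(np.float64(P).reshape(-1,1,3),cv2.Rodrigues(M)[0],-M@np.array(d["origin"]),K,D)[0].reshape(-1,2)
E
python3 - <<'E'
from h import *
np.set_printoptions(precision=4,suppress=True)
t=np.load("top0.npz"); s=np.load("side0.npz")
T=lambda pts:np.array([[270+x/4.4,130+y/4.4] for x,y in pts])
S=lambda pts:np.array([[190+x/4.4,220+y/4.4] for x,y in pts])
print("carton top T",cast(t,T([(337,17),(512,163),(412,287),(238,130)]),.144))
print("carton top S",cast(s,S([(503,87),(700,207),(490,452),(282,295)]),.144))
print("parcel T label",cast(t,T([(142,241)]),.047),"S",cast(s,S([(358,100)]),.047))
print("scanner T tail/head",cast(t,T([(225,458),(257,285)]),.02)); print("S",cast(s,S([(70,222),(305,255)]),.015))
I=t["img"]; hsv=cv2.cvtColor(I,cv2.COLOR_RGB2HSV)
D=lambda pts:np.array([[130+(x-572)/4.4,165+y/4.4] for x,y in pts])
print("dock base T",cast(t,D([(750,182),(748,352),(660,348)]),.01))
print("label carton T",cast(t,T([(312,222)]),.085))
# foam box top corners assumption
for z in (0,.1,.15): print(z,cast(t,[(187,157),(265,151),(272,213),(194,229)],z)[:,:2].tolist())
i=[cast(s,[(221,135),(287,138),(306,188),(224,185)],z)[:,:2].round(3).tolist() for z in (.1,.15)];print(i)
# dark mask of dock base, dark cradle
g=I[:,:,:].max(2); m=(g<60).astype(np.uint8); m[:195]=0;m[250:]=0;m[:,:140]=0;m[:,180:]=0
r=cv2.minAreaRect(cv2.findNonZero(m)); print(r, cast(t,cv2.boxPoints(r),.01))
E
```

```text
carton top T [[ 0.6823 -0.3989  0.144 ]
 [ 0.5541 -0.5427  0.144 ]
 [ 0.4481 -0.4512  0.144 ]
 [ 0.5823 -0.3101  0.144 ]]
carton top S [[ 0.5839 -0.3118  0.144 ]
 [ 0.6825 -0.3998  0.144 ]
 [ 0.552  -0.5444  0.144 ]
 [ 0.4537 -0.4554  0.144 ]]
parcel T label [[ 0.507  -0.2378  0.047 ]] S [[ 0.5062 -0.2357  0.047 ]]
scanner T tail/head [[ 0.3168 -0.3103  0.02  ]
 [ 0.472  -0.3436  0.02  ]]
S [[ 0.321  -0.3111  0.015 ]
 [ 0.4702 -0.3362  0.015 ]]
dock base T [[0.4285 0.2829 0.01  ]
 [0.2757 0.2795 0.01  ]
 [0.2789 0.3592 0.01  ]]
label carton T [[ 0.5159 -0.382   0.085 ]]
0 [[0.633689067917316, 0.22504729161712297], [0.657671634244551, -0.09381192912200875], [0.4027134397481188, -0.12034190011322629], [0.33950153671028094, 0.1880807126067164]]
0.1 [[0.6057606568117443, 0.20575614910773646], [0.6281869972952963, -0.09241233515890429], [0.3897730093662622, -0.11722077952426582], [0.3306629191116607, 0.1711883269619451]]
0.15 [[0.5917964512589586, 0.19611057785304328], [0.613444678820669, -0.09171253817735207], [0.3833027941753339, -0.1156602192297856], [0.3262436103123506, 0.16274213413955946]]
[[[0.329, 0.272], [0.585, 0.254], [0.623, -0.049], [0.359, -0.036]], [[0.337, 0.189], [0.576, 0.173], [0.611, -0.11], [0.365, -0.098]]]
((159.60977172851562, 225.01220703125), (16.454299926757812, 37.65715026855469), 6.34019136428833) [[0.2838 0.362  0.01  ]
 [0.4324 0.3515 0.01  ]
 [0.4251 0.2852 0.01  ]
 [0.2771 0.2966 0.01  ]]
```

>>> drive_tool --pt "0 0 0 -2.9 -2.6 -0.1 1" --pt "0 0 0 -2.9 -2.6 -0.1 1" --pt "0 0 0 -2.9 -2.6 -0.1 1" --pt "0 0 0 -2.9 -2.6 -0.1 1" --pt "0 0 0 -2.9 -2.6 -0.1 1" --pt "0 0 0 -2.9 -2.6 -0.1 1" --pt "0 0 0 -2.9 -2.6 -0.1 1" --pt "0 0 0 -2.9 -2.6 -0.1 1"

```text
time_s: 0.9
eef_pos: [0.3595, 0.2419, 0.2639]
orientation: [0.204, 0.979, -0.0, -0.0]
ft_force: [0.3, 1.0, -0.3]
opening: 0.996
grip_force: 0.0
```

>>> drive_tool --pt "0 0 0 -2.9 -2.6 0 1" --pt "0 0 0 -2.9 -2.6 0 1" --pt "0 0 0 -2.9 -2.6 0 1" --pt "0 0 0 -2.9 -2.6 0 1" --pt "0 0 0 0 0 0 1"

```text
time_s: 1.4
eef_pos: [0.4255, 0.0981, 0.2641]
orientation: [0.207, 0.978, -0.001, 0.0]
ft_force: [-0.8, 0.3, -0.1]
opening: 1.003
grip_force: 0.0
```

```bash
cat >> h.py <<'E'
def sR(x,z):
    "scanner/tool matrix from x axis and approximate z axis"
    x=np.array(x,float);x/=np.linalg.norm(x);y=np.cross(z,x);y/=np.linalg.norm(y);return np.c_[x,y,np.cross(x,y)]
def plan(p,Rm):
    from plant import ctrl
    st=ctrl.read_state(); R0=R.from_quat(st["orientation"]); 
    w=(R0.inv()*R.from_matrix(Rm)).as_rotvec(); d=np.array(p)-st["eef_pos"]
    print("t",round(st["time_s"],2),"tcp",st["eef_pos"].round(4),"j",st["joint_positions"].round(2),"open",round(st["opening"],3),"grip",round(st["grip_force"],1),"F",st["ft_force"].round(1))
    print(" turn",w.round(3),"shift now",(R0.inv().apply(d)*100).round(2),"shift after turn",(Rm.T@d*100).round(2))
E
python3 - <<'E'
from h import *
a=np.radians(-11.5); xs=np.array([np.cos(a),np.sin(a),0]); c=np.array([.395,-.326,0])
Rm=sR(-xs,[0,0,-1]); plan(c-.025*xs+[0,0,.15],Rm)
# zoomed dock crop
t=np.load("top0.npz")["img"][:,:,::-1]
cv2.imwrite("pics/dock.png",cv2.resize(t[195:252,140:182],None,fx=10,fy=10,interpolation=cv2.INTER_CUBIC))
E
```

```text
t 1.4 tcp [0.4255 0.0981 0.2641] j [ 0.03 -0.1   1.85 -0.    1.39 -1.12] open 1.003 grip 0.0 F [-0.8  0.3 -0.1]
 turn [-0.002  0.001 -0.217] shift now [-11.97 -40.53  11.48] shift after turn [ -2.96 -42.17  11.41]
```

View pics/dock.png

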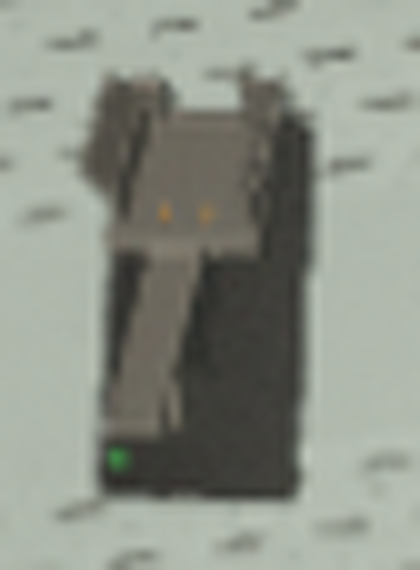

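```bash
python3 - <<'E'
from h import *
np.set_printoptions(precision=4,suppress=True)
t=np.load("top0.npz")
C=lambda pts:np.array([[140+(x+.5)/10-.5,195+(y+.5)/10-.5] for x,y in pts])
base=cast(t,C([(313,125),(298,497),(102,488)]),.01); print("base",base)
f=lambda x:.068-x*np.sin(np.radians(35))
for n,px,x in (("spine end L",(107,436),-65),("spine end R",(158,437),-65),("junc L",(150,255),25),("junc R",(203,255),25),("floor front L",(108,250),30),("floor front R",(258,252),30),("contacts",(186,212),45),("floor low R",(240,112),85),("floor low L",(160,112),85)):
    print(n,cast(t,C([px]),f(x/1000)))
E
```

```text
base [[0.4257 0.2812 0.01  ]
 [0.2786 0.2822 0.01  ]
 [0.2818 0.3603 0.01  ]]
spine end L [[0.296  0.3323 0.1053]]
spine end R [[0.2957 0.3131 0.1053]]
junc L [[0.3689 0.3329 0.0537]]
junc R [[0.3689 0.3122 0.0537]]
floor front L [[0.3711 0.3502 0.0508]]
floor front R [[0.3704 0.2915 0.0508]]
contacts [[0.387  0.3225 0.0422]]
floor low R [[0.4296 0.3085 0.0192]]
floor low L [[0.4296 0.3407 0.0192]]
```

>>> drive_tool --pt "0 0 -0.05 -0.9 -3.4 0 1" --pt "0 0 -0.05 -0.8 -3.4 0 1" --pt "0 0 -0.05 -0.6 -3.5 0 1" --pt "0 0 -0.05 -0.5 -3.5 0 1" --pt "0 0 -0.017 -0.4 -3.5 0 1" --pt "0 0 0 -0.3 -3.5 0 1" --pt "0 0 0 -0.3 -3.5 0 1" --pt "0 0 0 -0.3 -3.5 0 1"

```text
time_s: 2.2
eef_pos: [0.3897, -0.1781, 0.264]
orientation: [0.097, 0.995, 0.0, -0.0]
ft_force: [0.8, 0.7, -0.2]
opening: 1.004
grip_force: 0.0
```

>>> drive_tool --pt "0 0 0 -0.3 -3.5 0 1" --pt "0 0 0 -0.3 -3.5 1 1" --pt "0 0 0 -0.3 -3.5 2 1" --pt "0 0 0 0 -3.5 4 1" --pt "0 0 0 0 0 4 1" --pt "0 0 0 0 0 0 1"

```text
time_s: 2.8
eef_pos: [0.3688, -0.3108, 0.1507]
orientation: [0.098, 0.995, 0.005, -0.005]
ft_force: [0.8, 0.5, -1.6]
opening: 0.999
grip_force: 0.0
```

```bash
python3 - <<'E'
from h import *
from plant import ctrl
a=np.radians(-11.5); xs=np.array([np.cos(a),np.sin(a),0]); c=np.array([.395,-.326,0])
Rm=sR(-xs,[0,0,-1]); plan(c-.025*xs+[0,0,.026],Rm)
d=ctrl.get_image("side"); d2=ctrl.get_image("top")
I=np.hstack([cv2.resize(d["img"][170:310,180:320],(390,390),interpolation=2),cv2.resize(d2["img"][150:290,260:400],(390,390),interpolation=2)])
cv2.imwrite("pics/g1.png",I[:,:,::-1])
E
```

```text
t 2.8 tcp [ 0.3688 -0.3108  0.1507] j [-0.88  0.14  1.86  0.    1.16 -2.26] open 0.999 grip 0.0 F [ 0.8  0.5 -1.6]
 turn [ 0.009 -0.011  0.005] shift now [-0.5  -1.09 12.45] shift after turn [-0.37 -0.97 12.47]
```

View pics/g1.png

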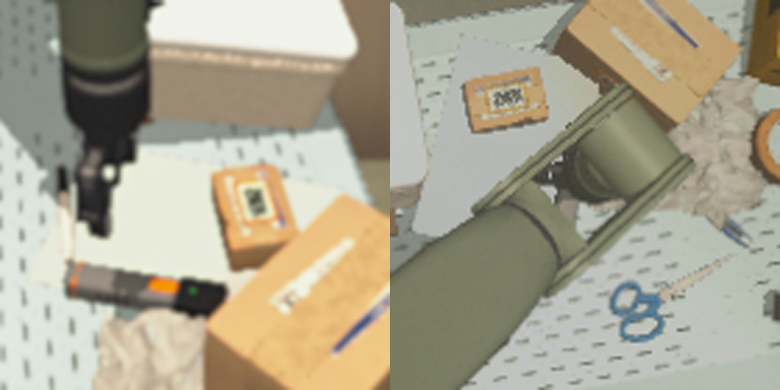

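Top picture: the gripper is over the handle; crumpled paper lies just right of the scanner, so I'll grip nearer the tail (x≈-48 mm) with the fingers partly open. The dock spine gives cradle origin ≈ (0.349, 0.322, 0.068), yaw ≈ 0.

>>> drive_tool --pt "0.009 -0.011 0.005 1 -0.5 0 0.65" --pt "0 0 0 0.9 -0.5 2.5 0.65" --pt "0 0 0 0 0 3 0.65" --pt "0 0 0 0 0 3 0.65" --pt "0 0 0 0 0 0 0.65" --squeeze 60

```text
time_s: 3.4
eef_pos: [0.351, -0.3199, 0.0704]
orientation: [0.099, 0.995, -0.004, 0.004]
ft_force: [-0.2, 1.5, -0.2]
opening: 0.648
grip_force: 0.0
```

```bash
python3 - <<'E'
from h import *
from plant import ctrl
a=np.radians(-11.5); xs=np.array([np.cos(a),np.sin(a),0]); c=np.array([.395,-.326,0])
Rm=sR(-xs,[0,0,-1]); plan(c-.048*xs+[0,0,.0265],Rm)
E
```

```text
t 3.4 tcp [ 0.351  -0.3199  0.0704] j [-0.92  0.24  1.94  0.    0.95 -2.29] open 0.648 grip 0.0 F [-0.2  1.5 -0.2]
 turn [-0.006  0.008  0.002] shift now [0.4  0.31 4.39] shift after turn [0.36 0.28 4.39]
```

>>> drive_tool --pt "0 0 0 0.3 0.3 2 0.65" --pt "0 0 0 0 0 2 0.65" --pt "0 0 0 0 0 0.3 0.65" --pt "0 0 0 0 0 0 0.65"

```text
time_s: 3.8
eef_pos: [0.3512, -0.3196, 0.0303]
orientation: [0.099, 0.995, -0.006, 0.006]
ft_force: [0.2, -0.2, -0.1]
opening: 0.654
grip_force: 0.0
```

>>> drive_tool --pt "0 0 0 0 0 0 0" --pt "0 0 0 0 0 0 0" --pt "0 0 0 0 0 0 0" --pt "0 0 0 0 0 0 0" --pt "0 0 0 0 0 0 0" --pt "0 0 0 0 0 0 0"

```text
time_s: 4.4
eef_pos: [0.3516, -0.32, 0.0307]
orientation: [0.1, 0.995, -0.006, 0.006]
ft_force: [-1.4, 0.5, 5.9]
opening: 0.366
grip_force: 60.2
```

>>> drive_tool --pt "0 0 0 0 0 -1 0" --pt "0 0 0 0 0 -2 0" --pt "0 0 0 0 0 -2.5 0" --pt "0 0 0 0 0 -2.5 0" --pt "0 0 0 0 2 -1 0" --pt "0 0 0 0.2 2 0 0" --pt "0 0 0 0.2 2 0 0" --pt "0 0 0 0 1.7 0 0"

```text
time_s: 5.2
eef_pos: [0.3607, -0.2404, 0.1186]
orientation: [0.1, 0.995, -0.005, 0.005]
ft_force: [-0.1, 0.6, -1.4]
opening: 0.361
grip_force: 59.4
```

>>> drive_tool --pt "0 0 0.08 0 0 0 0" --pt "0 0 0.1 0 0 0 0" --pt "0 0 0.1 0 0 0 0" --pt "0 0 0.1 0 0 0 0" --pt "0 0 0.1 0 0 0 0" --pt "0 0 0.053 0 0 0 0" --pt "0 0 0 0 0 0 0" --pt "0 0 0 0 0 0 0"

```text
time_s: 6.0
eef_pos: [0.3609, -0.2415, 0.1183]
orientation: [0.358, 0.934, -0.004, 0.006]
ft_force: [-0.1, -1.0, -2.4]
opening: 0.359
grip_force: 59.5
```

```bash
python3 - <<'E'
from h import *
from plant import ctrl
a=np.radians(-42); xs=np.array([np.cos(a),np.sin(a),0]); L=np.array([.517,-.382,.085])
Rm=sR(-xs,[0,0,-1]); plan(L-.207*xs+[0,0,.0157],Rm)
d=ctrl.get_image("side"); d2=ctrl.get_image("top")
np.savez("side1.npz",**d);np.savez("top1.npz",**d2)
I=np.hstack([cv2.resize(d["img"][170:310,180:320],(390,390),interpolation=2),cv2.resize(d2["img"][150:290,260:400],(390,390),interpolation=2)])
cv2.imwrite("pics/g2.png",I[:,:,::-1])
E
```

```text
t 6.0 tcp [ 0.3609 -0.2415  0.1183] j [-0.79  0.07  2.01 -0.    1.04 -1.63] open 0.359 grip 59.5 F [-0.1 -1.  -2.4]
 turn [-0.002  0.014  0.001] shift now [-0.27  0.    1.76] shift after turn [-0.3   0.    1.76]
```

View pics/g2.png

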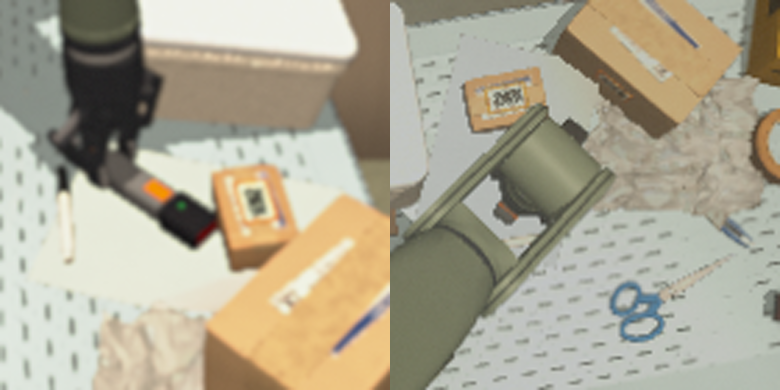

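```bash
python3 - <<'E'
from h import *
s=np.load("side1.npz");t=np.load("top1.npz")
a=np.radians(-42); xs=np.array([np.cos(a),np.sin(a),0]); p=np.array([.3609,-.2415,.1026])
print(proj(s,[p+.127*xs,p-.038*xs+[0,0,.012]]),proj(t,[p+.127*xs]))
hsv=cv2.cvtColor(s["img"],cv2.COLOR_RGB2HSV)[170:310,180:320]
for n,lo,hi in (("red",(0,120,60),(5,255,255)),("red2",(172,120,60),(180,255,255)),("orange",(6,180,180),(18,255,255)),("green",(50,100,60),(80,255,255))):
    m=cv2.inRange(hsv,lo,hi); k,_,st,ce=cv2.connectedComponentsWithStats(m)
    print(n,[(st[i,4],(ce[i]+[180,170]).round(1)) for i in range(1,k) if st[i,4]>2])
E
```

```text
[[254.23711729 254.62672956]
 [210.54653773 221.21352771]] [[327.78407892 195.3318844 ]]
red [(np.int32(16), array([254.2, 252.2]))]
red2 [(np.int32(3), array([254.3, 251. ])), (np.int32(4), array([251.2, 253.8]))]
orange [(np.int32(34), array([236.5, 238. ]))]
green [(np.int32(7), array([244.7, 243. ]))]
```

Window seen at (254.2,252.2) in the side view, predicted (254.2,254.6): the pose in hand is confirmed. Lowering and holding for the scan.

>>> drive_tool --pt "0 0 0 -0.3 0 0.6 0" --pt "0 0 0 0 0 0.7 0" --pt "0 0 0 0 0 0.6 0" --pt "0 0 0 0 0 0 0" --pt "0 0 0 0 0 0 0" --pt "0 0 0 0 0 0 0" --pt "0 0 0 0 0 0 0" --pt "0 0 0 0 0 0 0"

```text
time_s: 6.9
eef_pos: [0.3635, -0.2439, 0.0991]
orientation: [0.358, 0.934, -0.004, 0.006]
ft_force: [-0.6, -0.4, -1.4]
opening: 0.366
grip_force: 59.4
```

>>> drive_tool --pt "0 0 0 0 0 0 0" --pt "0 0 0 0 0 0 0" --pt "0 0 0 0 0 0 0" --pt "0 0 0 0 0 0 0" --pt "0 0 0 0 0 0 0" --pt "0 0 0 0 0 0 0" --pt "0 0 0 0 0 0 0" --pt "0 0 0 0 0 0 0"

```text
time_s: 7.7
eef_pos: [0.3634, -0.2437, 0.0988]
orientation: [0.358, 0.934, -0.004, 0.006]
ft_force: [-0.2, -0.6, -2.1]
opening: 0.362
grip_force: 59.4
```

```bash
python3 - <<'E'
from h import *
from plant import ctrl
a=np.radians(-42); xs=np.array([np.cos(a),np.sin(a),0]); L=np.array([.517,-.382,.085])
Rm=sR(-xs,[0,0,-1]); plan(L-.207*xs+[0,0,.0157],Rm)
d=ctrl.get_image("side")
np.savez("side2.npz",**d)
q=R.from_quat(ctrl.read_state()["orientation"]).as_matrix(); p=ctrl.read_state()["eef_pos"]
w=p+q@np.array([-.127,0,.0157]); print("win",w,"pred px",proj(d,[w]))
hsv=cv2.cvtColor(d["img"],cv2.COLOR_RGB2HSV)[170:310,180:320]
m=cv2.inRange(hsv,(0,120,60),(5,255,255))|cv2.inRange(hsv,(170,120,60),(180,255,255));k,_,st,ce=cv2.connectedComponentsWithStats(m)
print([(st[i,4],(ce[i]+[180,170]).round(1)) for i in range(1,k) if st[i,4]>2])
# dock: tool flight check pose
Rs=R.from_euler("y",35,degrees=True).as_matrix(); Rm=np.c_[-Rs[:,0],Rs[:,1],-Rs[:,2]]
o=np.array([.349,.322,.068]); plan(o+Rs@[-.044,0,.0307],Rm); print(o+Rs@[-.044,0,.0307])
E
```

```text
t 7.7 tcp [ 0.3634 -0.2437  0.0988] j [-0.79  0.11  2.02 -0.    1.   -1.63] open 0.362 grip 59.4 F [-0.2 -0.6 -2.1]
 turn [-0.002  0.014  0.   ] shift now [ 0.03  0.   -0.19] shift after turn [ 0.03  0.   -0.19]
win [ 0.45792932 -0.3288188   0.08493934] pred px [[255.16890197 259.6506376 ]]
[(np.int32(24), array([254.4, 257.7]))]
t 7.75 tcp [ 0.3634 -0.2437  0.0989] j [-0.79  0.11  2.02 -0.    1.   -1.63] open 0.365 grip 59.4 F [ 0.   0.  -2.9]
 turn [ 0.217  0.596 -0.712] shift now [40.25 39.85 -2.6 ] shift after turn [ 3.81 56.57  0.28]
[0.33056611 0.322      0.11838533]
```

>>> drive_tool --pt "0 0 0 0 0 -2 0" --pt "0 0 0 0 0 -3.5 0" --pt "0 0 0 0 0 -4 0" --pt "0 0 0 0 0 -4 0" --pt "0 0 0 1 1 -2 0" --pt "0 0 0 2.5 2.7 0 0" --pt "0 0 0 2.8 2.95 0 0" --pt "0 0 0 2.8 2.95 0 0"

```text
time_s: 8.55
eef_pos: [0.3583, -0.1087, 0.2526]
orientation: [0.359, 0.933, -0.003, 0.007]
ft_force: [0.9, 0.6, -0.9]
opening: 0.364
grip_force: 59.5
```

>>> drive_tool --pt "0 0 0 2.8 2.95 0 0" --pt "0 0 0 2.8 2.95 0 0" --pt "0 0 0 2.8 2.95 0 0" --pt "0 0 0 2.8 2.95 0 0" --pt "0 0 0 2.8 2.95 0 0" --pt "0 0 0 2.8 2.95 0 0" --pt "0 0 0 2.8 2.95 0 0" --pt "0 0 0 2.8 2.95 0 0"

```text
time_s: 9.35
eef_pos: [0.3495, 0.2172, 0.2488]
orientation: [0.358, 0.934, -0.003, 0.006]
ft_force: [1.0, 0.2, -1.1]
opening: 0.367
grip_force: 59.5
```

>>> drive_tool --pt "0 0 -0.05 2.8 2.95 0 0" --pt "0 0 -0.1 2.5 2.7 0 0" --pt "0 0 -0.12 0 0 0 0" --pt "0 0 -0.12 0 0 0 0" --pt "0 0 -0.12 0 0 0 0" --pt "0 0 -0.12 0 0 0 0" --pt "0 0 -0.1 0 0 0 0" --pt "0 0 0 0 0 0 0"

```text
time_s: 10.15
eef_pos: [0.3464, 0.2928, 0.2477]
orientation: [0.001, 1.0, -0.006, 0.004]
ft_force: [0.2, 0.4, -2.1]
opening: 0.363
grip_force: 59.7
```

```bash
cat > dk.py <<'E'
from h import *
Rs=R.from_euler("y",35,degrees=True).as_matrix(); Rm=np.c_[-Rs[:,0],Rs[:,1],-Rs[:,2]]
o=np.array([.349,.322,.068])
E
python3 - <<'E'
from dk import *
plan(o+Rs@[-.054,0,.0907],Rm)
E
```

```text
t 10.15 tcp [0.3464 0.2928 0.2477] j [ 0.52 -0.05  1.84 -0.01  1.35 -1.05] open 0.363 grip 59.7 F [ 0.2  0.4 -2.1]
 turn [-0.01   0.62  -0.006] shift now [-0.97  3.    7.41] shift after turn [-5.12  2.92  5.5 ]
```

>>> drive_tool --pt "0 0.1 0 0 1 0 0" --pt "0 0.12 0 0 1 0 0" --pt "0 0.12 0 0 0.9 0 0" --pt "0 0.12 0 0 0 0 0" --pt "0 0.1 0 0 0 0 0" --pt "-0.01 0.06 -0.006 0 0 0 0" --pt "0 0 0 0 0 0 0" --pt "0 0 0 0 0 0 0"

```text
time_s: 10.95
eef_pos: [0.3468, 0.3217, 0.2471]
orientation: [0.002, 0.954, 0.0, -0.3]
ft_force: [-0.3, 0.1, -2.0]
opening: 0.361
grip_force: 59.7
```

```bash
python3 - <<'E'
from dk import *
from plant import ctrl
plan(o+Rs@[-.054,0,.0807],Rm)
d2=ctrl.get_image("top");np.savez("top3.npz",**d2)
cv2.imwrite("pics/g3.png",cv2.resize(d2["img"][150:270,100:240],None,fx=5,fy=5,interpolation=2)[:,:,::-1])
E
```

```text
t 10.95 tcp [0.3468 0.3217 0.2471] j [ 0.42  0.32  1.53  0.25  1.85 -1.15] open 0.361 grip 59.7 F [-0.3  0.1 -2. ]
 turn [ 0.002  0.001 -0.004] shift now [-5.04  0.03  6.48] shift after turn [-5.05  0.03  6.48]
```

View pics/g3.png

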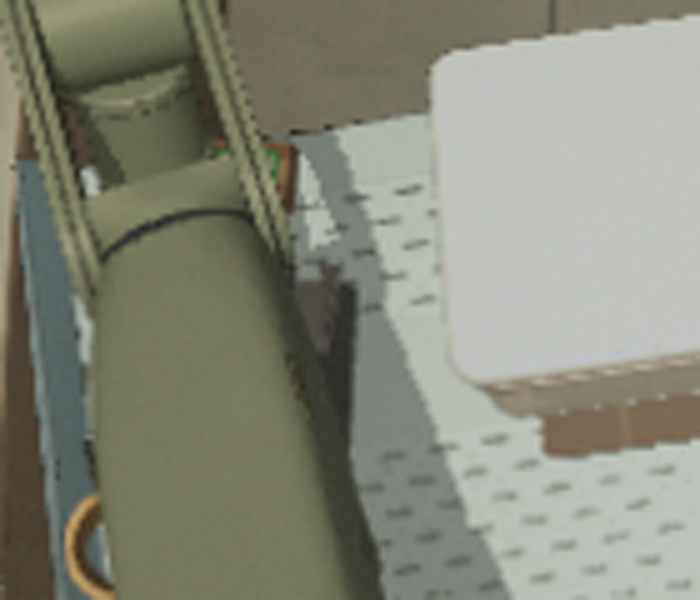

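>>> drive_tool --pt "0 0 0 -2 0 0 0" --pt "0 0 0 -2.4 0 1 0" --pt "0 0 0 -0.6 0 2 0" --pt "0 0 0 0 0 2 0" --pt "0 0 0 0 0 1.5 0" --pt "0 0 0 0 0 0 0" --pt "0 0 0 0 0 0 0"

```text
time_s: 11.7
eef_pos: [0.3503, 0.3222, 0.1663]
orientation: [0.001, 0.954, 0.001, -0.3]
ft_force: [0.6, 0.7, -0.8]
opening: 0.359
grip_force: 59.6
```

```bash
python3 - <<'E'
from dk import *
from plant import ctrl
plan(o+Rs@[-.050,0,.0307],Rm)
d2=ctrl.get_image("top");np.savez("top4.npz",**d2)
d=ctrl.get_image("side")
cv2.imwrite("pics/g4.png",np.hstack([cv2.resize(d2["img"][150:270,110:190],None,fx=5,fy=5,interpolation=2),cv2.resize(d["img"][60:180,160:240],None,fx=5,fy=5,interpolation=2)])[:,:,::-1])
E
```

```text
t 11.7 tcp [0.3503 0.3222 0.1663] j [ 0.41  0.42  1.57  0.24  1.71 -1.19] open 0.359 grip 59.6 F [ 0.6  0.7 -0.8]
 turn [ 0.002  0.001 -0.002] shift now [-0.53 -0.03  5.06] shift after turn [-0.53 -0.02  5.06]
```

View pics/g4.png

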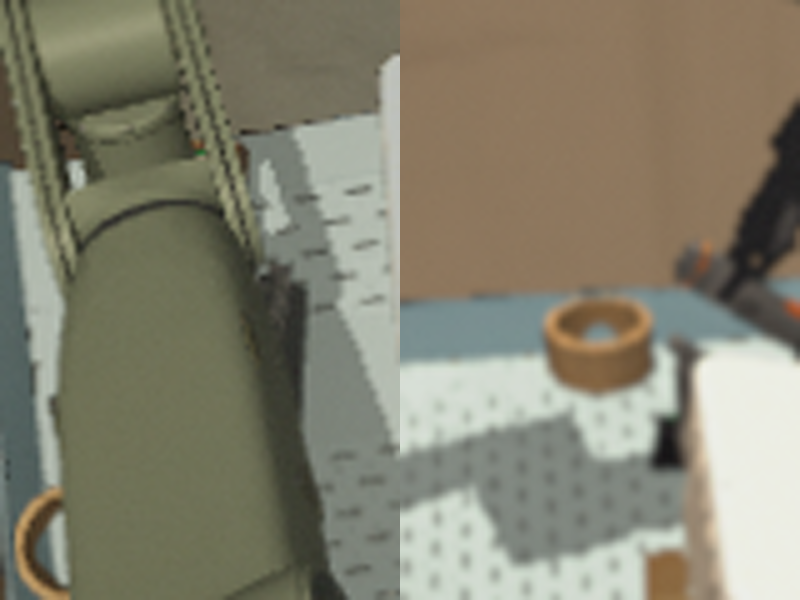

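Side picture: scanner tail (orange band) at about (220,112) px, above the spine tip at about (217,128) px, sloped head-down parallel to the cradle. I'll check this against projections before lowering.

```bash
python3 - <<'E'
from dk import *
from plant import ctrl
s=np.load("side2.npz"); st=ctrl.read_state(); p=st["eef_pos"]; q=R.from_quat(st["orientation"]).as_matrix()
so=p+q@np.array([-.044,0,.0307]) # scanner origin
print("scanner in cradle",Rs.T@(so-o))
S=lambda v:so+Rs@np.array(v)
print("tail top edge/band L,R corners",proj(s,[S([-.082,-.016,.03]),S([-.082,.016,.03]),S([-.082,-.016,0]),S([-.082,.016,0])]))
print("spine end top L R",proj(s,[o+Rs@[-.065,.011,0],o+Rs@[-.065,-.011,0]]))
E
```

```text
scanner in cradle [-0.01070186  0.00039342  0.05165651]
tail top edge/band L,R corners [[218.13150009 110.35768474]
 [218.73934664 106.50770477]
 [213.99083397 116.08486246]
 [214.66496073 112.17195453]]
spine end top L R [[213.6484864  125.85323911]
 [213.18735454 128.63648707]]
```

Projections agree within about 1 px for both scanner and spine. Lowering.

>>> drive_tool --pt "0 0 0 -0.5 0 1.5 0" --pt "0 0 0 0 0 1.5 0" --pt "0 0 0 0 0 1 0" --pt "0 0 0 0 0 0.5 0" --pt "0 0 0 0 0 0.2 0" --pt "0 0 0 0 0 0 0"

```text
time_s: 12.4
eef_pos: [0.3276, 0.3221, 0.1244]
orientation: [0.001, 0.954, 0.001, -0.3]
ft_force: [0.2, 0.5, -1.7]
opening: 0.363
grip_force: 59.7
```

```bash
python3 - <<'E'
from dk import *
plan(o+Rs@[-.050,0,.0307],Rm)
E
```

```text
t 12.4 tcp [0.3276 0.3221 0.1244] j [ 0.43  0.45  1.64  0.24  1.61 -1.2 ] open 0.363 grip 59.7 F [ 0.2  0.5 -1.7]
 turn [ 0.003  0.    -0.002] shift now [ 0.01 -0.01  0.32] shift after turn [ 0.01 -0.01  0.32]
```

>>> drive_tool --pt "0 0 0 0 0 0.15 0" --pt "0 0 0 0 0 0.1 0" --pt "0 0 0 0 0 0 0"

```text
time_s: 12.7
eef_pos: [0.3268, 0.3223, 0.1229]
orientation: [0.001, 0.954, 0.001, -0.3]
ft_force: [0.7, -0.4, 2.3]
opening: 0.364
grip_force: 60.2
```

>>> drive_tool --pt "0 0 0 0 0 0.1 0" --pt "0 0 0 0 0 0 0"

```text
time_s: 12.9
eef_pos: [0.3267, 0.3223, 0.1228]
orientation: [0.001, 0.954, 0.001, -0.3]
ft_force: [0.9, -1.6, 7.1]
opening: 0.363
grip_force: 60.7
```

>>> drive_tool --pt "0 0 0 0 0 0 0.7" --pt "0 0 0 0 0 0 0.7" --pt "0 0 0 0 0 0 0.7" --pt "0 0 0 0 0 0 0.7" --pt "0 0 0 0 0 0 0.7" --pt "0 0 0 0 0 0 0.7"

```text
time_s: 13.5
eef_pos: [0.3253, 0.3219, 0.1212]
orientation: [0.001, 0.954, 0.001, -0.301]
ft_force: [0.4, -0.2, -0.2]
opening: 0.702
grip_force: 0.0
```

>>> drive_tool --pt "0 0 0 0 0 -1 0.7" --pt "0 0 0 0 0 -3 0.7" --pt "0 0 0 0 0 -4 0.7" --pt "0 0 0 0 0 -4 0.7" --pt "0 -0.12 0 0 0 -2 0.7" --pt "0 -0.14 0 2 0 -1 0.7" --pt "0 -0.14 0 2 0 0 0.7" --pt "0 -0.14 0 2 0 0 0.7"

```text
time_s: 14.3
eef_pos: [0.3558, 0.3222, 0.2681]
orientation: [0.002, 1.0, 0.002, -0.031]
ft_force: [-0.0, 1.2, 0.5]
opening: 0.703
grip_force: 0.0
```

```bash
python3 - <<'E'
from dk import *
from plant import ctrl
np.set_printoptions(precision=1,suppress=True)
a=np.radians(45); zt=np.array([np.sin(a),0,-np.cos(a)])
plan(o+Rs@[-.050,0,.10],Rm)
S=lambda v:o+Rs@np.array(v)
for n in("side","top"):
    d=ctrl.get_image(n); np.savez(n+"5.npz",**d)
    hsv=cv2.cvtColor(d["img"],cv2.COLOR_RGB2HSV)
    print(n,"pred tail corners",proj(d,[S([-.082,-.016,.03]),S([-.082,.016,.03]),S([-.082,-.016,0]),S([-.082,.016,0])]).tolist(),"button-ish",proj(d,[S([.0125,0,.03])]))
    b=(200,80,60,60) if n=="side" else (130,170,50,90)
    x,y,w,h=b; m=cv2.inRange(hsv[y:y+h,x:x+w],(4,150,130),(20,255,255));k,_,st,ce=cv2.connectedComponentsWithStats(m)
    print([(st[i].tolist(),(ce[i]+[x,y]).round(1)) for i in range(1,k)])
a=cv2.resize(np.load("side5.npz")["img"][70:170,180:280],(390,390),interpolation=2);b=cv2.resize(np.load("top5.npz")["img"][160:260,110:210],(390,390),interpolation=2)
cv2.imwrite("pics/g5.png",np.hstack([a,b])[:,:,::-1])
E
```

```text
t 14.3 tcp [0.4 0.3 0.3] j [ 0.5  0.   1.7  0.   1.4 -1. ] open 0.703 grip 0.0 F [-0.   1.2  0.5]
 turn [ 0.   0.5 -0. ] shift now [-1.5 -0.1  8.9] shift after turn [-5.9 -0.   6.8]
side pred tail corners [[213.39832404865598, 121.60600508799527], [214.07501779662394, 117.63392219010463], [209.3991694758085, 127.0980607750059], [210.13720446600902, 123.07058816155342]] button-ish [[233.7 131.7]]
[]
top pred tail corners [[154.8372298792964, 236.71095921902537], [146.11525938538193, 236.66790073698536], [156.42688399827784, 241.89032053978602], [147.8309459060362, 241.84139663429426]] button-ish [[155.3 217.1]]
[([25, 63, 2, 1, 2], array([155.5, 233. ]))]
```

```bash
python3 - <<'E'
from h import *
a=np.load("side0.npz")["img"].astype(int);b=np.load("side5.npz")["img"].astype(int)
m=(np.abs(a-b).max(2)>40)
for y in range(110,136): print(y,"".join("#" if v else "." for v in m[y,200:250]))
print(b[118:124:2,210:230:3].tolist())
E
```

```text
110 ..................................................
111 ..................................................
112 ..................................................
113 ..................................................
114 ..................................................
115 ..................................................
116 ..................................................
117 ..................................................
118 ..................................................
119 ..................................................
120 ..................................................
121 ..................................................
122 ........##........................................
123 ........##...##.###...............................
124 ............#######...............................
125 ............########..............................
126 .............#########............................
127 .............############.........................
128 #.............##################..................
129 ...........##...##################................
130 ...........###...##################...............
131 ............#.................######..............
132 ..................................................
133 ..................................................
134 ..................................................
135 ..................................................
[[[119, 131, 129], [118, 130, 129], [118, 132, 130], [114, 135, 136], [119, 139, 141], [122, 144, 145], [122, 144, 145]], [[121, 142, 142], [115, 129, 128], [128, 125, 118], [126, 135, 132], [123, 144, 145], [123, 145, 145], [123, 145, 145]], [[142, 143, 132], [88, 93, 91], [133, 115, 97], [129, 122, 113], [122, 138, 138], [121, 143, 144], [122, 144, 145]]]
```

View pics/g5.png

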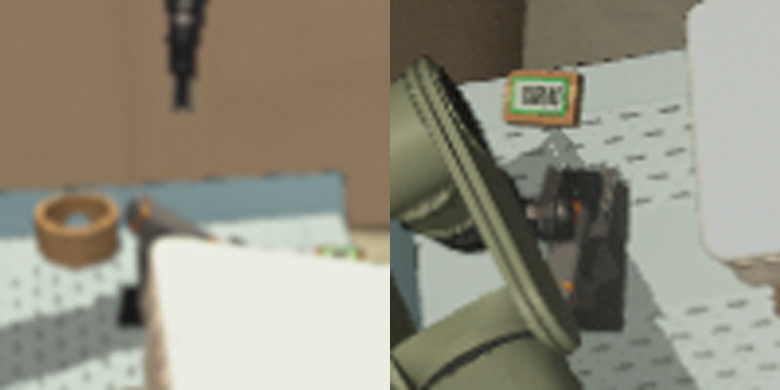

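Side and top views show the scanner seated: head between the cheeks, tail up on the spine, button on top at (158,213) px in the top view. Next is the tail grasp, with the tool tilted 28° outward.

```bash
cat >> dk.py <<'E'
th=np.radians(28); zt=np.array([np.sin(th),0,-np.cos(th)]); Rg=np.c_[np.cross([0,1,0],zt),[0,1,0],zt]
G=o+Rs@[-.055,0,.016]-.006*zt
E
python3 - <<'E'
from dk import *
print(G); plan(G-.09*zt,Rg)
E
```

```text
[0.31030703 0.322      0.11795082]
t 14.4 tcp [0.3495 0.3214 0.2668] j [ 0.54  0.02  1.73  0.04  1.45 -1.04] open 0.696 grip 0.0 F [ 0.6 -0.5 -0.2]
 turn [ 0.002 -0.558  0.   ] shift now [7.64 0.05 7.48] shift after turn [10.45  0.06  2.3 ]
```

>>> drive_tool --pt "0 -0.08 0 1 0 0 0.7" --pt "0 -0.1 0 1 0 0 0.7" --pt "0 -0.1 0 2 0 0 0.7" --pt "0 -0.1 0 2 0 0 0.7" --pt "0 -0.1 0 2 0 0 0.7" --pt "0 -0.078 0 1 0 0 0.7" --pt "0 0 0 0 0 0 0.7" --pt "0 0 0 0 0 0 0.7"

```text
time_s: 15.2
eef_pos: [0.2671, 0.3226, 0.2502]
orientation: [0.001, 0.971, 0.0, 0.241]
ft_force: [0.4, 0.9, 0.5]
opening: 0.698
grip_force: 0.0
```

```bash
python3 - <<'E'
from dk import *
plan(G,Rg)
E
```

```text
t 15.2 tcp [0.2671 0.3226 0.2502] j [ 0.94 -0.28  2.09 -0.44  1.07 -0.47] open 0.698 grip 0.0 F [0.4 0.9 0.5]
 turn [-0.    -0.002 -0.003] shift now [ 2.36 -0.06 13.71] shift after turn [ 2.39 -0.06 13.71]
```

>>> drive_tool --pt "0 0 0 1.2 0 1 0.7" --pt "0 0 0 1.2 0 2.5 0.7" --pt "0 0 0 0 0 2.5 0.7" --pt "0 0 0 0 0 2.5 0.7" --pt "0 0 0 0 0 2 0.7" --pt "0 0 0 0 0 0 0.7"

```text
time_s: 15.8
eef_pos: [0.2964, 0.3208, 0.144]
orientation: [0.004, 0.971, -0.002, 0.24]
ft_force: [-0.2, -0.8, 0.2]
opening: 0.705
grip_force: 0.0
```

```bash
python3 - <<'E'
from dk import *
plan(G,Rg)
E
```

```text
t 15.8 tcp [0.2964 0.3208 0.144 ] j [ 0.87 -0.07  2.18 -0.53  0.79 -0.37] open 0.705 grip 0.0 F [-0.2 -0.8  0.2]
 turn [-0.006 -0.005 -0.006] shift now [-0.02  0.14  2.95] shift after turn [-0.    0.12  2.95]
```

>>> drive_tool --pt "0 0 0 0 0.1 1.4 0.7" --pt "0 0 0 0 0 1.2 0.7" --pt "0 0 0 0 0 0.3 0.7" --pt "0 0 0 0 0 0 0.7"

```text
time_s: 16.2
eef_pos: [0.3094, 0.3233, 0.1207]
orientation: [0.003, 0.97, -0.0, 0.241]
ft_force: [-0.5, -0.3, 0.5]
opening: 0.698
grip_force: 0.0
```

>>> drive_tool --pt "0 0 0 0 0 0 0" --pt "0 0 0 0 0 0 0" --pt "0 0 0 0 0 0 0" --pt "0 0 0 0 0 0 0" --pt "0 0 0 0 0 0 0" --pt "0 0 0 0 0 0 0" --squeeze 80

```text
time_s: 16.8
eef_pos: [0.3086, 0.3237, 0.1211]
orientation: [0.002, 0.97, 0.001, 0.242]
ft_force: [-2.8, -0.6, 7.7]
opening: 0.37
grip_force: 78.9
```

```bash
python3 - <<'E'
from dk import *
plan(G,Rg)
E
```

```text
t 16.8 tcp [0.3086 0.3237 0.1211] j [ 0.84 -0.01  2.18 -0.57  0.71 -0.34] open 0.37 grip 78.9 F [-2.8 -0.6  7.7]
 turn [ 0.    -0.    -0.004] shift now [-0.   -0.17  0.35] shift after turn [-0.   -0.17  0.35]
```

>>> drive_tool --pt "0 0 0 -0.6 0 -0.3 0" --pt "0 0 0 -1.2 0 -0.6 0" --pt "0 0 0 -1.3 0 -0.65 0" --pt "0 0 0 -1.4 0 -0.7 0" --pt "0 0 0 -1.5 0 -2.5 0" --pt "0 0 0 -1.7 0 -3.2 0" --pt "0 0 0 -1.7 0 -3.2 0" --pt "0 0 0 -1.7 0 -3.2 0"

```text
time_s: 17.6
eef_pos: [0.3385, 0.3222, 0.2993]
orientation: [0.001, 0.971, -0.001, 0.24]
ft_force: [0.7, 1.2, -1.7]
opening: 0.365
grip_force: 79.4
```

```bash
cat >> dk.py <<'E'
# grip: tool pose at closing -> scanner in tool frame (scanner seated, y centred in the fingers)
pg=np.array([.3086,.3237,.1211]); og=o.copy(); og[1]=pg[1]
Rts=Rg.T@Rs; pts=Rg.T@(og-pg)
def tool_for(po,Ro):  # tool pose for scanner pose
    Rt=Ro@Rts.T; return po-Rt@pts,Rt
E
python3 - <<'E'
from dk import *
print("grasp x in scanner",Rs.T@(pg+.006*zt-og))
Ro=R.from_euler("y",90,degrees=True).as_matrix(); L=np.array([.507,-.237,.047])
po=L+[0,0,.08]-Ro@[.083,0,.015]; p,Rt=tool_for(po,Ro); print(p); plan(p+[0,0,.06],Rt)
E
```

```text
grasp x in scanner [-0.05820461  0.          0.01760054]
[ 0.51232449 -0.237       0.27355065]
t 17.6 tcp [0.3385 0.3222 0.2993] j [ 0.78 -0.24  1.96 -0.38  1.09 -0.67] open 0.365 grip 79.4 F [ 0.7  1.2 -1.7]
 turn [-0.     0.956 -0.003] shift now [-17.11 -55.86   5.18] shift after turn [-13.93 -55.92 -10.94]
```

>>> drive_tool --pt "0 0 0 -1.6 -0.5 -3 0" --pt "0 0 0 -1.1 -2 0.6 0" --pt "0 0 0 -1.1 -4 0.6 0" --pt "0 0 0 -1.1 -4 0.6 0" --pt "0 0 0 -1.1 -4 0.6 0" --pt "0 0 0 -1.1 -4 0.6 0" --pt "0 0 0 -1.1 -4 0.6 0" --pt "0 0 0 -1.1 -4 0.6 0"

```text
time_s: 18.4
eef_pos: [0.4255, 0.0559, 0.3309]
orientation: [0.001, 0.971, -0.0, 0.241]
ft_force: [1.5, 0.3, -2.3]
opening: 0.366
grip_force: 80.1
```

>>> drive_tool --pt "0 0 0 -1.1 -4 0.6 0" --pt "0 0 0 -1.1 -4 0.6 0" --pt "0 0 0 -1.1 -4 0.6 0" --pt "0 0 0 -1.1 -4 0.6 0" --pt "0 0 0 -1.1 -4 0.6 0" --pt "0 0 0 -1.1 -4 0.6 0" --pt "0 0 0 -1.1 -4 0.6 0" --pt "0 0 0 0 -1.5 0 0"

```text
time_s: 19.2
eef_pos: [0.5129, -0.2415, 0.3292]
orientation: [0.003, 0.971, -0.001, 0.24]
ft_force: [-0.2, -0.8, -1.2]
opening: 0.366
grip_force: 80.2
```

>>> drive_tool --pt "0 0.1 0 0 0 0 0" --pt "0 0.12 0 0 0 0 0" --pt "0 0.12 0 0 0 0 0" --pt "0 0.12 0 0 0 0 0" --pt "0 0.12 0 0 0 0 0" --pt "0 0.12 0 0 0 0 0" --pt "0 0.12 0 0 0 0 0" --pt "0 0.1 0 0 0 0 0"

```text
time_s: 20.0
eef_pos: [0.5132, -0.2371, 0.33]
orientation: [0.001, 0.976, 0.001, -0.217]
ft_force: [0.1, -0.0, -2.3]
opening: 0.365
grip_force: 80.2
```

```bash
python3 - <<'E'
from dk import *
Ro=R.from_euler("y",90,degrees=True).as_matrix(); L=np.array([.507,-.237,.047])
po=L+[0,0,.08]-Ro@[.083,0,.015]; p,Rt=tool_for(po,Ro); plan(p,Rt)
E
```

```text
t 20.0 tcp [ 0.5132 -0.2371  0.33  ] j [-0.48  0.4   1.2  -0.21  1.93 -2.09] open 0.365 grip 80.2 F [ 0.1 -0.  -2.3]
 turn [ 0.002  0.034 -0.001] shift now [-2.31  0.01  5.16] shift after turn [-2.49  0.01  5.07]
```

```bash
python3 - <<'E'
from dk import *
from plant import ctrl
st=ctrl.read_state(); Rt=R.from_quat(st["orientation"]).as_matrix(); so=st["eef_pos"]+Rt@pts; Ro=Rt@Rts
print("x_s",Ro[:,0].round(3),"window",(so+Ro@[.083,0,.015]).round(4))
S=lambda v:so+Ro@np.array(v)
d=ctrl.get_image("side"); np.savez("side6.npz",**d)
print(proj(d,[S([.083,y,z]) for y in(-.019,.019) for z in (0,.03)]).round(1).tolist()); print(proj(d,[S([.033,-.019,0]),S([.033,-.019,.03])]).round(1).tolist())
a=np.load("side0.npz")["img"].astype(int);b=d["img"].astype(int)
m=np.abs(a-b).max(2)>40
u,v=proj(d,[S([.083,0,.015])])[0].astype(int); print(u,v)
for y in range(v-28,v+14): print(y,"".join("#" if k else "." for k in m[y,u-22:u+22]))
E
```

```text
x_s [ 0.034  0.001 -0.999] window [ 0.5129 -0.2369  0.1834]
[[270.7, 213.7], [282.2, 213.5], [270.2, 204.0], [281.3, 203.7]]
[[270.9, 199.4], [282.7, 199.2]]
276 208
180 #####################################.......
181 #######################################.....
182 ##########################################..
183 ############################################
184 ############################################
185 ############################################
186 .......#####################################
187 ................############################
188 .................###########################
189 .................##############......#######
190 .................#############..............
191 .................#############..............
192 .................#############..............
193 .................#############..............
194 .................#############..............
195 .................#############..............
196 .................############...............
197 .................############...............
198 .................############...............
199
[... 423 characters left out ...]
..............
208 .................############...............
209 .................############...............
210 .................############...............
211 ..................###########...............
212 ..................##########................
213 ..................##########................
214 ............................................
215 ............................................
216 ............................................
217 ..........................................##
218 .........................#####..#####.....##
219 ...................##################.......
220 .###.###############################........
221 .###################################........
```

Silhouette spans columns 271–282 with its bottom at row 213, exactly as predicted. Lowering over the label and holding.

>>> drive_tool --pt "0 0.034 0 0 0 0 0" --pt "0 0 0 -0.7 0 1.4 0" --pt "0 0 0 -0.7 0 1.5 0" --pt "0 0 0 -0.7 0 1.4 0" --pt "0 0 0 -0.4 0 0.8 0" --pt "0 0 0 0 0 0 0" --pt "0 0 0 0 0 0 0" --pt "0 0 0 0 0 0 0"

```text
time_s: 20.85
eef_pos: [0.5126, -0.238, 0.2743]
orientation: [0.002, 0.973, 0.0, -0.231]
ft_force: [0.4, -0.2, -2.3]
opening: 0.365
grip_force: 80.3
```

>>> drive_tool --pt "0 0 0 0 0 0 0" --pt "0 0 0 0 0 0 0" --pt "0 0 0 0 0 0 0" --pt "0 0 0 0 0 0 0" --pt "0 0 0 0 0 0 0" --pt "0 0 0 0 0 0 0" --pt "0 0 0 0 0 0 0" --pt "0 0 0 0 0 0 0"

```text
time_s: 21.65
eef_pos: [0.5123, -0.2377, 0.2733]
orientation: [0.002, 0.973, 0.001, -0.231]
ft_force: [1.5, -0.6, -1.5]
opening: 0.366
grip_force: 80.3
```

>>> drive_tool --pt "0 0 0 0 0 0 0" --pt "0 0 0 0 0 0 0" --pt "0 0 0 0 0 0 0" --pt "0 0 0 0 0 0 0"

```text
time_s: 22.05
eef_pos: [0.5123, -0.2377, 0.2733]
orientation: [0.002, 0.973, 0.001, -0.231]
ft_force: [-0.8, -0.6, -1.8]
opening: 0.362
grip_force: 80.3
```

```bash
python3 - <<'E'
from dk import *
from plant import ctrl
Ro=R.from_euler("y",90,degrees=True).as_matrix(); L=np.array([.507,-.237,.047])
po=L+[0,0,.08]-Ro@[.083,0,.015]; p,Rt=tool_for(po,Ro); plan(p,Rt)
st=ctrl.read_state(); Rt=R.from_quat(st["orientation"]).as_matrix(); so=st["eef_pos"]+Rt@pts; Ro=Rt@Rts
print("x_s",Ro[:,0].round(3),"window",(so+Ro@[.083,0,.015]).round(4))
E
```

```text
t 22.05 tcp [ 0.5123 -0.2377  0.2733] j [-0.48  0.45  1.25 -0.22  1.85 -2.07] open 0.362 grip 80.3 F [-0.8 -0.6 -1.8]
 turn [ 0.002  0.004 -0.003] shift now [ 0.    0.07 -0.02] shift after turn [ 0.    0.07 -0.02]
x_s [ 0.004  0.001 -1.   ] window [ 0.5075 -0.2376  0.1268]
```

>>> drive_tool --pt "0 0 0 0.4 0 -0.8 0" --pt "0 0 0 0.8 0 -1.6 0" --pt "0 0 0 0.8 0 -1.8 0" --pt "0 0 0 0.6 0 -1.2 0" --pt "0 -0.08 0 0 0 0 0" --pt "0 -0.12 0 0 0 0 0" --pt "0 -0.12 0 0 0 0 0" --pt "0 -0.12 0 0 0 0 0"

```text
time_s: 22.85
eef_pos: [0.5136, -0.2378, 0.3344]
orientation: [0.002, 1.0, -0.0, -0.011]
ft_force: [0.1, -0.1, -1.3]
opening: 0.366
grip_force: 80.3
```

>>> drive_tool --pt "0 -0.12 0 0 0 0 0" --pt "0 -0.12 0 0 0 0 0" --pt "0 -0.12 0 0 0 0 0" --pt "0 -0.12 0 0 0 0 0" --pt "0 -0.04 0 0 0 0 0" --pt "0 0 0 0.6 2 -0.3 0" --pt "0 0 0 1.1 3.5 -0.6 0" --pt "0 0 0 1.1 4 -0.6 0"

```text
time_s: 23.65
eef_pos: [0.4807, -0.1425, 0.3332]
orientation: [0.003, 0.97, -0.0, 0.243]
ft_force: [0.2, 0.9, -1.6]
opening: 0.366
grip_force: 80.2
```

>>> drive_tool --pt "0 0 0 1.1 4 -0.6 0" --pt "0 0 0 1.1 4 -0.6 0" --pt "0 0 0 1.1 4 -0.6 0" --pt "0 0 0 1.1 4 -0.6 0" --pt "0 0 0 1.1 4 -0.6 0" --pt "0 0 0 1.1 4 -0.6 0" --pt "0 0 0 1.1 4 -0.6 0" --pt "0 0 0 1.1 4 -0.6 0"

```text
time_s: 24.45
eef_pos: [0.3813, 0.1788, 0.3348]
orientation: [0.002, 0.97, -0.0, 0.244]
ft_force: [0.9, 0.9, -2.6]
opening: 0.369
grip_force: 80.2
```

>>> drive_tool --pt "0 0 0 1.1 4 -0.6 0" --pt "0 0 0 1.1 4 -0.6 0" --pt "0 0 0 1.1 4 -0.6 0" --pt "0 0 0 0 2 0 0" --pt "0 0 0 0 0 0 0" --pt "0 0 0 0 0 0 0"

```text
time_s: 25.05
eef_pos: [0.3451, 0.3174, 0.3344]
orientation: [0.001, 0.97, -0.001, 0.244]
ft_force: [-0.2, -0.7, -1.2]
opening: 0.363
grip_force: 80.6
```

```bash
python3 - <<'E'
from dk import *
p,Rt=tool_for(og+Rs@[-.008,0,.05],Rs); plan(p,Rt)
E
```

```text
t 25.05 tcp [0.3451 0.3174 0.3344] j [ 0.76 -0.27  1.91 -0.37  1.16 -0.71] open 0.363 grip 80.6 F [-0.2 -0.7 -1.2]
 turn [-0.002  0.003 -0.002] shift now [ 9.19  0.64 14.1 ] shift after turn [ 9.15  0.63 14.13]
```

>>> drive_tool --pt "0 0 0 1.2 0.3 1.8 0" --pt "0 0 0 1.8 0.3 2.8 0" --pt "0 0 0 1.8 0 2.8 0" --pt "0 0 0 1.8 0 2.8 0" --pt "0 0 0 1.5 0 2.4 0" --pt "0 0 0 1 0 1.5 0" --pt "0 0 0 0 0 0 0" --pt "0 0 0 0 0 0 0"

```text
time_s: 25.85
eef_pos: [0.3329, 0.323, 0.1678]
orientation: [0.003, 0.97, -0.0, 0.244]
ft_force: [0.6, 0.7, -2.1]
opening: 0.364
grip_force: 80.4
```

```bash
python3 - <<'E'
from dk import *
from plant import ctrl
p,Rt=tool_for(og+Rs@[-.005,0,.003],Rs); plan(p,Rt)
st=ctrl.read_state(); Rt=R.from_quat(st["orientation"]).as_matrix(); so=st["eef_pos"]+Rt@pts
print("in cradle",(Rs.T@(so-og)).round(4))
E
```

```text
t 25.85 tcp [0.3329 0.323  0.1678] j [ 0.8  -0.07  2.12 -0.49  0.8  -0.47] open 0.364 grip 80.4 F [ 0.6  0.7 -2.1]
 turn [-0.002  0.005 -0.005] shift now [4.31 0.05 2.38] shift after turn [4.3  0.07 2.4 ]
in cradle [-0.0068 -0.0009  0.0525]
```

>>> drive_tool --pt "0 0 0 1 0.05 0.6 0" --pt "0 0.005 -0.005 1.3 0 0.7 0" --pt "0 0 0 1 0 0.6 0" --pt "0 0 0 0.6 0 0.3 0" --pt "0 0 0 0.3 0 0.15 0" --pt "0 0 0 0 0 0 0"

```text
time_s: 26.45
eef_pos: [0.3061, 0.3245, 0.1267]
orientation: [-0.001, 0.97, -0.001, 0.242]
ft_force: [-0.3, -1.5, -1.8]
opening: 0.365
grip_force: 80.6
```

```bash
python3 - <<'E'
from dk import *
from plant import ctrl
p,Rt=tool_for(og+Rs@[-.005,0,0],Rs); plan(p,Rt)
E
```

```text
t 26.45 tcp [0.3061 0.3245 0.1267] j [ 0.85 -0.02  2.17 -0.56  0.73 -0.35] open 0.365 grip 80.6 F [-0.3 -1.5 -1.8]
 turn [-0.001 -0.001  0.002] shift now [ 0.27 -0.08  0.17] shift after turn [ 0.27 -0.08  0.17]
```

>>> drive_tool --pt "0 0 0 0.15 -0.05 0.1 0" --pt "0 0 0 0.1 0 0.05 0" --pt "0 0 0 0 0 0 0"

```text
time_s: 26.75
eef_pos: [0.3049, 0.324, 0.1244]
orientation: [-0.001, 0.97, -0.001, 0.242]
ft_force: [-0.2, -0.2, -1.6]
opening: 0.362
grip_force: 80.6
```

>>> drive_tool --pt "0 0 0 0.1 0 0.05 0" --pt "0 0 0 0 0 0 0"

```text
time_s: 26.95
eef_pos: [0.3046, 0.3242, 0.1239]
orientation: [-0.001, 0.97, -0.0, 0.242]
ft_force: [1.6, -0.4, 0.3]
opening: 0.363
grip_force: 81.0
```

>>> drive_tool --pt "0 0 0 0.05 0 0.02 0" --pt "0 0 0 0 0 0 0.7" --pt "0 0 0 0 0 0 0.7" --pt "0 0 0 0 0 0 0.7" --pt "0 0 0 0 0 0 0.7" --pt "0 0 0 0 0 0 0.7" --pt "0 0 0 0 0 0 0.7"

```text
time_s: 27.65
eef_pos: [0.3037, 0.3239, 0.1228]
orientation: [-0.001, 0.97, -0.001, 0.242]
ft_force: [-0.6, 0.9, -0.5]
opening: 0.697
grip_force: 0.0
```

>>> drive_tool --pt "0 0 0 0 0 -1 0.7" --pt "0 0 0 0 0 -2.5 0.7" --pt "0 0 0 0 0 -3.5 0.7" --pt "0 0 0 0 0 -4 0.7" --pt "0 0 0 -2 0 -4 0.7" --pt "0 0 0 -2 0 -4 0.7" --pt "0 0 0 0 0 0 0.7"

```text
time_s: 28.35
eef_pos: [0.2517, 0.3275, 0.3186]
orientation: [0.0, 0.969, 0.006, 0.246]
ft_force: [1.0, 0.4, 1.0]
opening: 0.699
grip_force: 0.0
```

```bash
python3 - <<'E'
from h import *
from plant import ctrl
print(ctrl.read_state()["eef_pos"])
for n,(x,y,w,h) in (("side",(200,105,50,30)),("top",(140,195,40,55))):
    d=ctrl.get_image(n); np.savez(n+"7.npz",**d)
    a=np.load(n+"5.npz")["img"].astype(int);b=d["img"].astype(int)
    m=np.abs(a-b).max(2)>40
    print(n); [print(r,"".join("#" if k else "." for k in m[r,x:x+w])) for r in range(y,y+h)]
    hsv=cv2.cvtColor(d["img"],cv2.COLOR_RGB2HSV)[y:y+h,x:x+w]
    for nm,lo,hi in (("or",(3,110,110),(20,255,255)),("gr",(45,80,60),(85,255,255))):
        k,_,st,ce=cv2.connectedComponentsWithStats(cv2.inRange(hsv,lo,hi)); print(nm,[(int(st[i,4]),(ce[i]+[x,y]).round(1).tolist()) for i in range(1,k)])
S=lambda v:np.array([.349,.3235,.068])+R.from_euler("y",35,degrees=True).apply(v)
print("pred button, tail band top",proj(np.load("top7.npz"),[S([.022,0,.03]),S([-.075,0,.03])]),proj(np.load("side7.npz"),[S([-.075,0,.03])]))
E
```

```text
[0.25170518 0.32749909 0.31856853]
side
105 ..................................................
106 ..................................................
107 ..................................................
108 ..................................................
109 ..................................................
110 ..................................................
111 ..................................................
112 ..................................................
113 ..................................................
114 ..................................................
115 ..................................................
116 ..................................................
117 ..................................................
118 ..................................................
119 ..................................................
120 ..................................................
121 ..................................................
122 ..................................................
123 ..................................................
124 ...........
[... 2651 characters left out ...]
..........#########.
240 #########.###.................#########.
241 #########.##..................#######...
242 #.##########..................#######...
243 ..#....######.................########..
244 ......#.##....................##########
245 #####..#..###..###........##############
246 ####...#..###..####.......##############
247 #.....#....##.#####.......#########.####
248 ..#####...#########......###############
249 ########...#######........##############
or [(26, [155.3, 214.4]), (2, [148.0, 232.5]), (4, [154.5, 232.5])]
gr [(2, [157.0, 208.5]), (4, [151.5, 240.5])]
pred button, tail band top [[155.32807643 215.24976543]
 [150.43099372 235.17792516]] [[215.28489088 120.33082643]]
```

Button seen at (155.3,214.4) against (155.3,215.2) predicted when seated. The side view of the docked scanner is unchanged from the first docking.

```bash
python3 -c "
from plant import ctrl
print(ctrl.close_job())"
```

```text
the job is handed in; nothing more can be done
None
```

I scanned both labels, put the scanner back in its dock window end down and let go, and handed the job in at about 28 s; the close call returned no verdict, so I don't know how it was judged.

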